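# Next bin of orange tiles from the roller rack

### The arm

A 6-joint arm with a two-finger parallel gripper is mounted at the origin on the work surface. World frame = base frame: x ahead of the robot, y to its left, z up, the work surface at z = 0. Lengths are in mm, angles in rad, forces in N, time in s.
With the tool pointing down it reaches from about 350 to 975 mm from the base axis. Payload 4.9 kg.
Tool frame: the origin (TCP) lies at the very end of the fingers, on their centre line; the grasp point (between the pads) lies 19 mm behind it; z points along the fingers, y is the line along which they close (so a half turn about z gives the same grasp; the last joint's range is limited). The gripper opens to 85 mm and grips with 20 to 120 N. Pads are 22 mm wide; open, the fingers measure 114 mm over their backs; the gripper's body (76 mm by 85 mm) begins 54 mm behind the grasp point. The pads swing forward as they close: fully open they stand 13 mm farther back than shut.
Start: joints at [1.019, 0.053, 1.613, -0, 1.476, -0.119], TCP at [262.122, 567.357, 231.304] pointing down, gripper open.
Joint ranges: [-3.01, 3.01], [-1.01, 2.22], [0.06, 2.58], [-1.02, 4.17], [0.09, 2.62], [-3.14, 3.14]. Speed limits (rad/s): [2.57, 2.57, 3.14, 3.14, 3.14, 3.14].

### API

Orientations are given as a unit quaternion [w, x, y, z].
In Python, from workcell import sensors, optics, sign_off, nets gives the robot as it stands.
- The arm moves only by the tool send_rows, never from a script. Its argument "targets" is a list of rows, each an object of numbers: "x", "y", "z": the shift along the world's x, y, z in mm; "spin": the turn about the world's z in degrees; "fingers": the opening, from 0 (shut) to 1 (fully open). In form: [{"x": .., "y": .., "z": .., "spin": .., "fingers": ..}, ...]. A call has exactly 5 rows; each row shifts and turns the commanded pose from where the row before left it; what a row does not reach is not made up. A row lasts 1/10 s, in which the tool goes at most 50 mm and 8.59 degrees, less where a joint would pass 70% of its speed; a pose out of reach is approached as far as the arm can. A call is refused whole if a number of a shift passes 50 or a number of a turn 8.59, either way. A call with a gripper value outside its range is refused whole. The fingers move at their own pace and stop on an object; "grip_force" is the grip in N (left out, the last holds). Time passes only in rows, so rows that do not move let the fingers close, or fill a call up. It gives the time, the measured TCP pose, the force, the opening and the grip force at its end, in the units of the state.
- sensors.get_obs(): the state, without advancing time (a new reading comes with each control period).
- optics.snapshot(name): name is "scene" or "top"; returns a dict with "pixels" (400x640x3 uint8, red, green, blue), "intrinsics" (3x3 intrinsics, pixels), "rvec" (rotation vector, rad) and "tvec" (3), from world to camera coordinates, as OpenCV has them. Camera axes: x right, y down, z forward; pixel columns grow to the right and rows downward; lengths in mm; the calibration is good to about 2 mm. A picture is of the moment at which its call begins. There is no depth.
- sign_off(): hands the job in; it is judged then, once.
Trained networks look in a picture, given as the dict that the camera call returned (one of the last four; its "shot" number tells which), for a name from the list of things; names that differ only in an ending like _2 or _b are one class to them, and where a whole thing is asked for, a point or a joint stands for the part that bears it (a point fixed in the world has none). Each returns a list of dicts, best first, with "p" (0 to 1); they miss things now and then, are a little off and sometimes report something else, mostly with a low value. They report only what shows in the picture. A call takes as long as a camera call. They do not tell look-alikes from the thing itself.
- nets.cut_out(picture, query): "mask" (400x640 bool, what is visible of it) and "uv" ([column, row] in pixels, amid what is visible of it).
The state is a dict: "time_s": time; "joint_positions": joint angles; "joint_velocities": joint speeds; "joint_torque": joint torques, N m; "eef_pos": TCP position; "eef_rot": TCP orientation; "contact_force": force on the tool from outside, world axes, zero at the start; "wrist_torque": the same for the moment, N m; "grip_width": opening from 0.0 (shut) to 1.0 (fully open); "gripper_force": force on a finger pad.
Only numpy, scipy, OpenCV 4.12 (cv2) and the standard library are available. Lean on these libraries where they do the work, as an engineer would, in place of code of your own. Each camera call takes 0.05 s, during which the arm holds its last target. There are 200 camera calls.

### The job

Three sloped roller lanes hold small bins of mosaic tiles, one colour to a lane. Lift the front bin of orange tiles out of its lane, so that the orange bin behind it rolls down to the stop in its place, and set the lifted bin down gently, upright and flat on the floor of the empty black wooden tray. Do not tip the tiles out on the way.

Things in the scene. Friction and masses are not known exactly. Their poses are not given: they have to be found in the camera images.
- orange_front_center (a point): Centre of the front orange bin: grey plastic, 76 long (x) x 52 wide (y) x 46 mm high (z), packed to just below the rim with square orange tiles (solid to the fingers), 0.2 to 0.4 kg. It starts on the rollers against the stop. The lane falls 10 degrees towards the robot: x points up the lane, away from the robot; z is square to the rollers. Its two long sides are free to grasp; a bin touches its rear.
- orange_next_center (a point): Centre of the next orange bin: same kind, right behind the front one (76.5 mm up the lane, touching or nearly). It rolls down by itself once the front bin has been lifted clear (more than about 55 mm); a third orange bin follows. Lanes of blue and of white tiles, with the same bins, stand alongside in any order, about 125 mm apart, middle to middle.
- orange_stop (a point): Point fixed to the orange lane: where a bin's centre is (23 mm above the rollers) when it rests on the rollers against the stop. On both sides, 30 to 36 mm from the lane's middle, a guide rail rises 6 mm above the rollers (the bin's underside); the stop in front of the bin rises 16 mm.
- tray: Empty black wooden tray with a brown cork floor, lying on the table to the left of the lanes, fixed: 142 x 142 mm outside, 128 x 128 mm inside, open at the top, rim 14 mm above the table, floor 7 mm above the table. Origin: middle of its underside, on the table; x and y along its sides.
There are look-alikes about, which are no part of the job. Leave any green or yellow look-alike of the part that bears orange_front_center alone.

How it is judged:
By the outcome, as a careful person would: the job done as asked, in the order asked, and still so for the second after the job is handed in, with the robot touching nothing.
It also fails if it takes over 35 s, if anything falls off the work surface, if the arm or the gripper's body presses on something with over 40 N, if the wrist force passes 120 N, or if a joint passes its speed limit or range.

## Working session

There is one attempt and no reset: what is moved stays moved. The work goes in short steps, Python scripts to look and compute and a tool call to move; the robot and the scene stay as the last step left them, time stands still between calls to the robot, and variables do not carry over. Pictures are saved under pics/ and viewed, at most 10 in all, crops included, and the job is handed in when it is done.

Besides the shell and the picture viewer there is one more tool, called after "Call:" as a command line: name --argument value ..., lists and objects as JSON in quotes. send_rows: Moves the arm, as the interface text tells. Its arguments: {"type":"object","properties":{"targets":{"type":"array"},"grip_force":{"type":"number"}},"required":["targets"]}

```bash
mkdir -p pics; ls; cat > h.py <<'E'
import numpy as np, cv2
from workcell import sensors, optics, sign_off, nets
def P(s):
    R=cv2.Rodrigues(np.array(s["rvec"],float))[0]; t=np.array(s["tvec"],float).reshape(3)
    return np.array(s["intrinsics"],float),R,t
def proj(s,X):
    K,R,t=P(s); c=K@(R@np.array(X,float).T+t[:,None]) if np.ndim(X)==2 else K@(R@np.array(X,float)+t)
    return (c[:2]/c[2]).T
def atz(s,uv,z):
    K,R,t=P(s); d=R.T@np.linalg.inv(K)@np.array([uv[0],uv[1],1.]); o=-R.T@t
    return o+d*(z-o[2])/d[2]
def tri(s1,u1,s2,u2):
    A=[];b=[]
    for s,u in((s1,u1),(s2,u2)):
        K,R,t=P(s); d=R.T@np.linalg.inv(K)@np.array([u[0],u[1],1.]); d/=np.linalg.norm(d); o=-R.T@t
        M=np.eye(3)-np.outer(d,d); A.append(M); b.append(M@o)
    x=np.linalg.solve(A[0]+A[1],b[0]+b[1]); r=[np.linalg.norm(M@x-bb) for M,bb in zip(A,b)]
    return x,r
def save(s,n,crop=None,k=1):
    p=np.array(s["pixels"])[:,:,::-1]
    if crop: p=p[crop[1]:crop[3],crop[0]:crop[2]]
    if k!=1: p=cv2.resize(p,None,fx=k,fy=k,interpolation=cv2.INTER_CUBIC)
    cv2.imwrite("pics/"+n,p)
E
python3 - <<'E'
from h import *
a=optics.snapshot("scene");b=optics.snapshot("top")
save(a,"s0.png");save(b,"t0.png")
for n,s in(("scene",a),("top",b)):
    K,R,t=P(s);print(n,K[0,0],"cam",(-R.T@t).round(),"fwd",R[2].round(2))
    for q in("orange_front_center","orange_next_center","orange_stop","tray"):
        print(q,[(round(d["p"],2),np.round(d["uv"]).tolist(),int(d["mask"].sum())) for d in nets.cut_out(s,q)])
o=sensors.get_obs();print(o["time_s"],o["eef_pos"],o["eef_rot"],o["contact_force"],o["grip_width"])
E
```

```text
pics
scene 373.4840174331856 cam [1106. -102.  607.] fwd [-0.77  0.15 -0.63]
orange_front_center [(0.86, [312.0, 207.0], 480), (0.74, [298.0, 194.0], 598), (0.68, [345.0, 180.0], 757)]
orange_next_center [(0.59, [320.0, 230.0], 614)]
orange_stop []
tray [(0.76, [414.0, 209.0], 2627)]
top 456.7239177911157 cam [ 376.   13. 1067.] fwd [ 0.1   0.01 -1.  ]
orange_front_center [(0.93, [323.0, 228.0], 760), (0.86, [320.0, 169.0], 884), (0.56, [266.0, 256.0], 831)]
orange_next_center [(0.59, [323.0, 138.0], 935)]
orange_stop [(0.89, [340.0, 89.0], 745), (0.46, [325.0, 139.0], 876)]
tray [(0.71, [206.0, 202.0], 3837)]
0.5 [262.11527442 567.32694522 231.25178667] [-1.62423122e-05  2.14711629e-01  9.76677486e-01 -6.15440281e-05] [-1.42887377 -0.03971386 -0.06215697] 1.0002561708541367
```

View pics/s0.png

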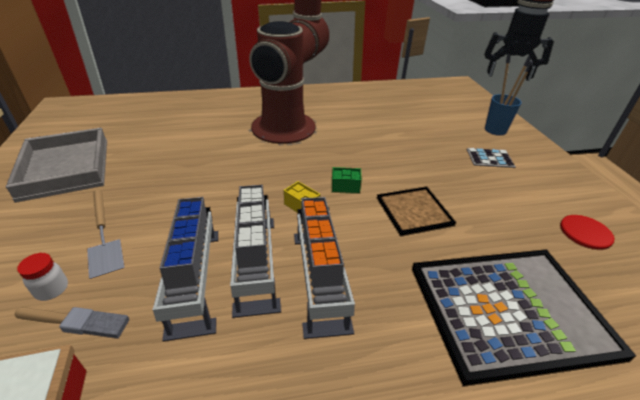

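View pics/t0.png

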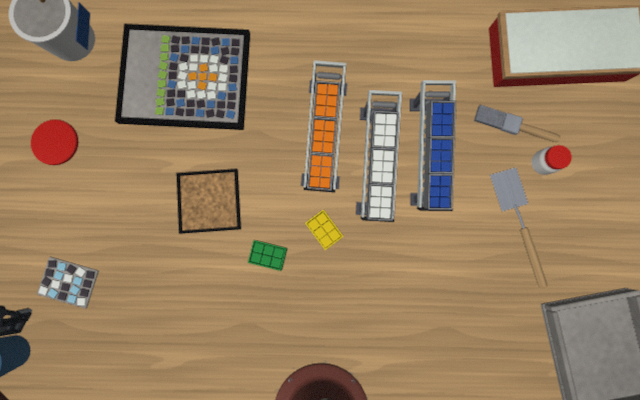

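The things that could be taken for the target, in the top picture, are the yellow bin at (323,229), the green bin at (267,255), the orange next and third bins at (323,138) and (326,98), and the mosaic's orange tiles at (205,77). By description, the target is the orange bin at the lane's lower end, at (320,169) in top and (312,207) in scene. The tray is at (208,201) in top and (414,209) in scene.

```bash
python3 - <<'E'
from h import *
from scipy.optimize import least_squares
a=optics.snapshot("scene");b=optics.snapshot("top")
im=[]
H={}
for n,s,box in(("s",a,(290,190,350,275)),("t",b,(295,60,350,200))):
    hsv=cv2.cvtColor(np.array(s["pixels"]),cv2.COLOR_RGB2HSV)
    m=((hsv[...,0]>=4)&(hsv[...,0]<=16)&(hsv[...,1]>190)&(hsv[...,2]>120)).astype(np.uint8)
    mm=np.zeros_like(m);x0,y0,x1,y1=box;mm[y0:y1,x0:x1]=m[y0:y1,x0:x1]
    mm=cv2.morphologyEx(mm,cv2.MORPH_CLOSE,np.ones((3,3)))
    k,l,st,c=cv2.connectedComponentsWithStats(mm)
    comps=[(c[i].round(1).tolist(),st[i].tolist()) for i in range(1,k) if st[i][4]>40]
    print(n,comps)
    H[n]=(mm,l,st,c)
# tray corners
def quad(mask):
    c=max(cv2.findContours(mask.astype(np.uint8),cv2.RETR_EXTERNAL,cv2.CHAIN_APPROX_NONE)[0],key=cv2.contourArea)
    h=cv2.convexHull(c)
    for e in np.linspace(.01,.1,40):
        p=cv2.approxPolyDP(h,e*cv2.arcLength(h,True),True)[:,0]
        if len(p)==4: return p
for n,s in(("s",a),("t",b)):
    d=nets.cut_out(s,"tray")[0];q=quad(d["mask"]);print("tray",n,d["uv"],[atz(s,p,14).round().tolist() for p in q],atz(s,q.mean(0),14).round(1))
for n in"st":np.save(f"m_{n}.npy",H[n][0])
pa=np.array(a["pixels"])[185:325,280:370,::-1];pb=np.array(b["pixels"])[55:265,285:375,::-1]
pa=cv2.resize(pa,None,fx=4.2,fy=4.2,interpolation=cv2.INTER_CUBIC);pb=cv2.resize(pb,None,fx=2.8,fy=2.8,interpolation=cv2.INTER_CUBIC)
h=max(len(pa),len(pb));print(pa.shape,pb.shape)
cv2.imwrite("pics/c1.png",np.hstack([cv2.copyMakeBorder(p,0,h-len(p),0,10,0) for p in(pa,pb)]))
E
```

```text
s [([314.8, 207.6], [305, 201, 22, 14, 265]), ([319.4, 228.2], [308, 220, 25, 18, 365]), ([324.9, 252.9], [312, 242, 28, 23, 519])]
t [([325.9, 99.8], [315, 84, 23, 33, 637]), ([323.0, 135.7], [312, 120, 23, 33, 619]), ([320.1, 171.4], [310, 156, 22, 32, 595])]
tray s [413.6, 208.8] [[532.0, 348.0, 14.0], [556.0, 205.0, 14.0], [410.0, 195.0, 14.0], [398.0, 335.0, 14.0]] [478.3 269.8  14. ]
tray t [205.3, 202.1] [[549.0, 207.0, 14.0], [412.0, 193.0, 14.0], [398.0, 334.0, 14.0], [535.0, 347.0, 14.0]] [473.  270.3  14. ]
(588, 378, 3) (588, 252, 3)
```

View pics/c1.png

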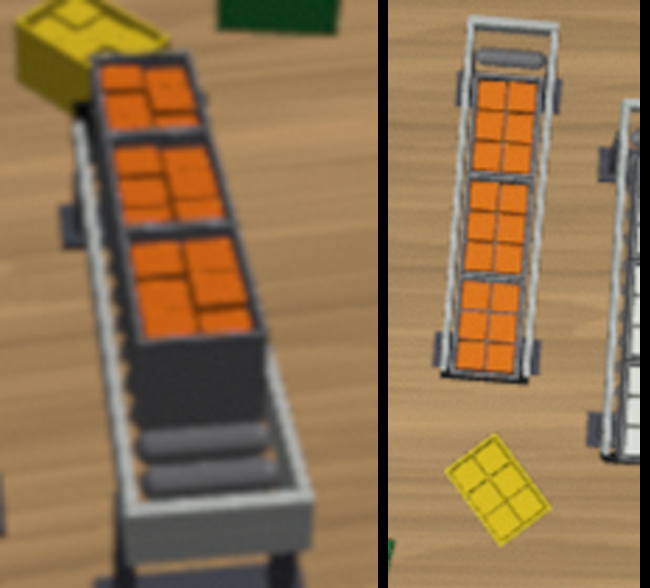

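The crop shows three orange bins in one lane, in scene at (315,208), (319,228) and (325,253). The front one is lowest in the top view at (320,171). The yellow bin lies separately on the table in front of the lane.

```bash
python3 - <<'E'
from h import *
from scipy.optimize import least_squares
from scipy.spatial.transform import Rotation as Ro
a=optics.snapshot("scene");b=optics.snapshot("top")
U=np.array([[314.8,207.6],[319.4,228.2],[324.9,252.9]]);V=np.array([[320.1,171.4],[323,135.7],[325.9,99.8]])
T=[tri(a,u,b,v) for u,v in zip(U,V)]
for x,r in T: print(x.round(1),np.round(r,1))
X=np.array([t[0] for t in T]);d=X[2]-X[0];print("span",np.linalg.norm(d),"yaw",np.degrees(np.arctan2(d[1],d[0])),"pitch",np.degrees(np.arctan2(d[2],np.hypot(*d[:2]))))
def pts(p):
    R=Ro.from_euler("ZY",[p[3],-np.radians(10)]).as_matrix()
    return p[:3]+(R@np.array([[0,0,0],[76.5,0,0],[153,0,0]]).T).T, R
def f(p):
    x,_=pts(p);return np.r_[(proj(a,x)-U).ravel(),(proj(b,x)-V).ravel()]
s=least_squares(f,[*X[0],0.]);x,R=pts(s.x)
print(s.x.round(2),np.degrees(s.x[3]),s.fun.round(1))
c=s.x[:3]-R@[0,0,20];print("centre est",c.round(1),"stop underside",(c-R@[0,0,23]).round(1))
# yellow and green
for n,uv in(("yellow",(323,229)),("green",(267,255))): print(n,atz(b,uv,45).round())
E
```

```text
[530.9  11.3  99.1] [0.1 0.1]
[605.7   6.5 112.2] [0.2 0.2]
[680.1   1.7 125.2] [0.2 0.2]
span 151.83893793698851 yaw -3.665170312270435 pitch 9.92021936351024
[ 5.3034e+02  1.1340e+01  9.8850e+01 -6.0000e-02] -3.6787142448728294 [-0.1 -0.1 -0.1 -0.1 -0.   0.2 -0.1  0.2 -0.1  0.1 -0.1 -0.3]
centre est [533.8  11.1  79.2] stop underside [537.8  10.9  56.5]
yellow [410.   2.  45.]
green [350. 126.  45.]
```

Call:
send_rows --targets '[{"x": 18,"y": -37,"z": 0,"spin": 1.4,"fingers": 1},{"x": 18,"y": -37,"z": 0,"spin": 1.4,"fingers": 1},{"x": 18,"y": -37,"z": 0,"spin": 1.4,"fingers": 1},{"x": 18,"y": -37,"z": 0,"spin": 1.4,"fingers": 1},{"x": 18,"y": -37,"z": 0,"spin": 1.4,"fingers": 1}]' --grip_force 30

```text
time_s: 1.3
eef_pos: [352.5, 381.0, 231.5]
eef_rot: [0.0, 0.154, 0.988, 0.0]
contact_force: [1.7, -0.5, -0.2]
grip_width: 0.997
gripper_force: 0.0
```

Call:
send_rows --targets '[{"x": 18,"y": -37,"z": -2,"spin": 1.4,"fingers": 1},{"x": 18,"y": -37,"z": -2,"spin": 1.4,"fingers": 1},{"x": 18,"y": -37,"z": -2,"spin": 1.4,"fingers": 1},{"x": 18,"y": -37,"z": -2,"spin": 1.4,"fingers": 1},{"x": 18,"y": -37,"z": -2,"spin": 1.4,"fingers": 1}]'

```text
time_s: 1.8
eef_pos: [442.6, 195.8, 221.6]
eef_rot: [0.0, 0.094, 0.996, 0.0]
contact_force: [1.1, 0.6, -0.5]
grip_width: 1.005
gripper_force: 0.0
```

Call:
send_rows --targets '[{"x": 18,"y": -37,"z": -10,"spin": 1.4,"fingers": 1},{"x": 18,"y": -37,"z": -10,"spin": 1.4,"fingers": 1},{"x": 18,"y": -37,"z": -10,"spin": 1.4,"fingers": 1},{"x": 18,"y": -37,"z": -10,"spin": 1.4,"fingers": 1},{"x": 20,"y": -38,"z": -10,"spin": 1.4,"fingers": 1}]'

```text
time_s: 2.3
eef_pos: [534.6, 9.7, 171.2]
eef_rot: [0.0, 0.033, 0.999, 0.0]
contact_force: [1.2, 1.3, 1.3]
grip_width: 0.998
gripper_force: 0.0
```

Call:
send_rows --targets '[{"x": -0.5,"y": 1.5,"z": -20,"spin": 0,"fingers": 1},{"x": 0,"y": 0,"z": -25,"spin": 0,"fingers": 1},{"x": 0,"y": 0,"z": -25,"spin": 0,"fingers": 1},{"x": 0,"y": 0,"z": -20,"spin": 0,"fingers": 1},{"x": 0,"y": 0,"z": -12,"spin": 0,"fingers": 1}]'

```text
time_s: 2.8
eef_pos: [532.5, 12.9, 67.4]
eef_rot: [-0.001, 0.033, 0.999, 0.0]
contact_force: [-0.3, -0.1, 0.2]
grip_width: 0.996
gripper_force: 0.0
```

```bash
python3 - <<'E'
from h import *
a=optics.snapshot("scene");b=optics.snapshot("top")
pa=np.array(a["pixels"])[100:280,230:400,::-1];pb=np.array(b["pixels"])[60:260,240:400,::-1]
pa=cv2.resize(pa,(425,450));pb=cv2.resize(pb,(360,450))
cv2.imwrite("pics/c2.png",np.hstack([pa,pb]))
o=sensors.get_obs();print(o["eef_pos"],o["contact_force"])
E
```

```text
[532.16814967  13.01161764  67.36898411] [-0.41710316  0.44137954  0.20632635]
```

View pics/c2.png

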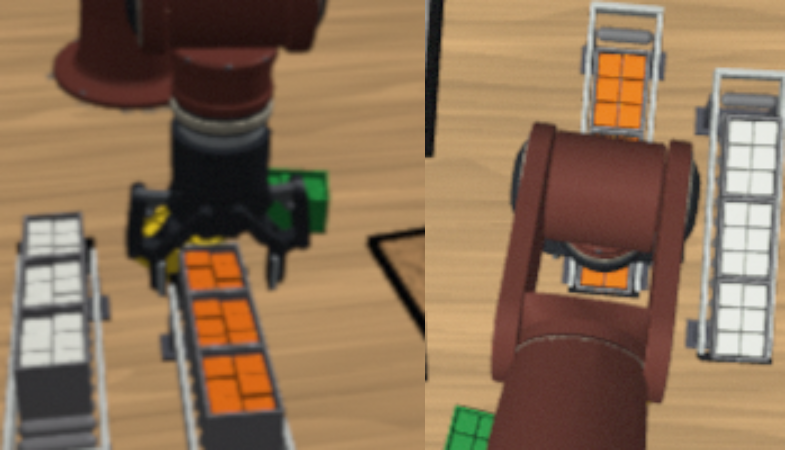

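The fingers straddle the front orange bin, at scene crop (165,275) and (275,270), and touch nothing. I'll close now.

Call:
send_rows --targets '[{"x": 1.5,"y": -1.5,"z": 0,"spin": 0,"fingers": 0.75},{"x": 0,"y": 0,"z": 0,"spin": 0,"fingers": 0.5},{"x": 0,"y": 0,"z": 0,"spin": 0,"fingers": 0.4},{"x": 0,"y": 0,"z": 0,"spin": 0,"fingers": 0.3},{"x": 0,"y": 0,"z": 0,"spin": 0,"fingers": 0.3}]' --grip_force 40

```text
time_s: 3.4
eef_pos: [536.4, 11.0, 71.2]
eef_rot: [0.002, 0.033, 0.999, -0.0]
contact_force: [-1.0, -0.8, 5.3]
grip_width: 0.601
gripper_force: 42.7
```

Call:
send_rows --targets '[{"x": -0.7,"y": 0,"z": 4,"spin": 0,"fingers": 0.3},{"x": -1.5,"y": 0,"z": 8,"spin": 0,"fingers": 0.3},{"x": -2.5,"y": 0,"z": 14,"spin": 0,"fingers": 0.3},{"x": -3.5,"y": 0,"z": 20,"spin": 0,"fingers": 0.3},{"x": -4,"y": 0,"z": 25,"spin": 0,"fingers": 0.3}]'

```text
time_s: 3.9
eef_pos: [520.6, 11.8, 138.6]
eef_rot: [-0.003, 0.033, 0.999, 0.0]
contact_force: [-0.1, -0.3, -3.7]
grip_width: 0.6
gripper_force: 43.9
```

Call:
send_rows --targets '[{"x": -4,"y": 0,"z": 25,"spin": 0,"fingers": 0.3},{"x": -3,"y": 0,"z": 25,"spin": 0,"fingers": 0.3},{"x": 0,"y": 0,"z": 15,"spin": 0,"fingers": 0.3},{"x": 0,"y": 0,"z": 5,"spin": 0,"fingers": 0.3},{"x": 0,"y": 0,"z": 0,"spin": 0,"fingers": 0.3}]'

```text
time_s: 4.4
eef_pos: [515.9, 11.4, 210.2]
eef_rot: [0.0, 0.033, 0.999, 0.0]
contact_force: [-0.2, -0.4, -3.9]
grip_width: 0.599
gripper_force: 44.1
```

```bash
python3 - <<'E'
from h import *
a=optics.snapshot("scene");b=optics.snapshot("top")
pa=np.array(a["pixels"])[100:280,230:400,::-1];pb=np.array(b["pixels"])[60:260,240:400,::-1]
pa=cv2.resize(pa,(425,450));pb=cv2.resize(pb,(360,450))
cv2.imwrite("pics/c3.png",np.hstack([pa,pb]))
o=sensors.get_obs();print(o["time_s"],o["eef_pos"],o["contact_force"],o["wrist_torque"],o["grip_width"],o["gripper_force"])
E
```

```text
4.5 [515.13066095  11.49072154 208.53635144] [ 0.26731447 -0.16735359 -3.74785704] [ 0.0213772  -0.03679266 -0.01168984] 0.6031921535340654 44.05420482158661
```

View pics/c3.png

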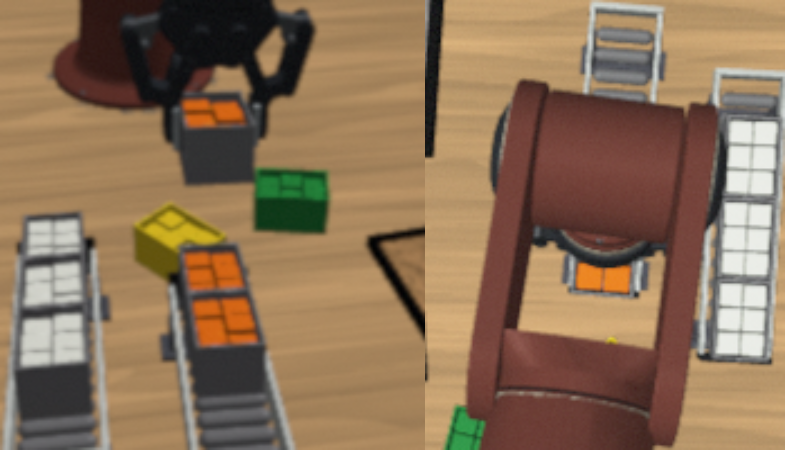

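The front bin is lifted and upright, with its tiles in it, at scene crop (215,140). The next bin has rolled to the stop at (213,270). Next I'll carry the lifted bin to the tray.

Call:
send_rows --targets '[{"x": -2,"y": 12,"z": 0,"spin": 0.9,"fingers": 0.3},{"x": -4,"y": 24,"z": 0,"spin": 0.9,"fingers": 0.3},{"x": -4,"y": 30,"z": 0,"spin": 0.9,"fingers": 0.3},{"x": -5,"y": 32,"z": 0,"spin": 0.9,"fingers": 0.3},{"x": -5,"y": 32,"z": 0,"spin": 0.9,"fingers": 0.3}]'

```text
time_s: 5.0
eef_pos: [494.8, 143.1, 209.0]
eef_rot: [-0.001, -0.007, 1.0, 0.0]
contact_force: [-0.0, -0.1, -2.9]
grip_width: 0.603
gripper_force: 44.0
```

Call:
send_rows --targets '[{"x": -5,"y": 32,"z": -10,"spin": 1,"fingers": 0.3},{"x": -5,"y": 32,"z": -18,"spin": 1,"fingers": 0.3},{"x": -4,"y": 30,"z": -20,"spin": 1,"fingers": 0.3},{"x": -4,"y": 23,"z": -20,"spin": 1,"fingers": 0.3},{"x": -2,"y": 12,"z": -20,"spin": 0.9,"fingers": 0.3}]'

```text
time_s: 5.5
eef_pos: [474.1, 272.7, 120.3]
eef_rot: [-0.001, -0.051, 0.999, 0.0]
contact_force: [0.2, -0.0, -3.8]
grip_width: 0.604
gripper_force: 44.0
```

Call:
send_rows --targets '[{"x": 0,"y": 0,"z": -20,"spin": 0,"fingers": 0.3},{"x": 0,"y": 0,"z": -20,"spin": 0,"fingers": 0.3},{"x": 0,"y": 0,"z": -12,"spin": 0,"fingers": 0.3},{"x": 0,"y": 0,"z": -5,"spin": 0,"fingers": 0.3},{"x": 0,"y": 0,"z": 0,"spin": 0,"fingers": 0.3}]'

```text
time_s: 6.0
eef_pos: [475.3, 270.3, 64.4]
eef_rot: [-0.001, -0.049, 0.999, -0.0]
contact_force: [-0.0, -0.3, -2.9]
grip_width: 0.599
gripper_force: 44.0
```

```bash
python3 - <<'E'
from h import *
a=optics.snapshot("scene")
save(a,"c4.png",(330,80,530,260),3)
o=sensors.get_obs();print(o["time_s"],o["eef_pos"],o["eef_rot"],o["contact_force"],o["wrist_torque"],o["grip_width"],o["gripper_force"])
E
```

```text
6.05 [476.02187656 270.51268349  65.49618244] [ 2.81010240e-05 -4.88955720e-02  9.98803893e-01  7.26838124e-05] [-0.22720409  1.03828103 -3.22869345] [-0.01126001  0.04644067  0.00232176] 0.603170666822597 43.97512435913086
```

View pics/c4.png

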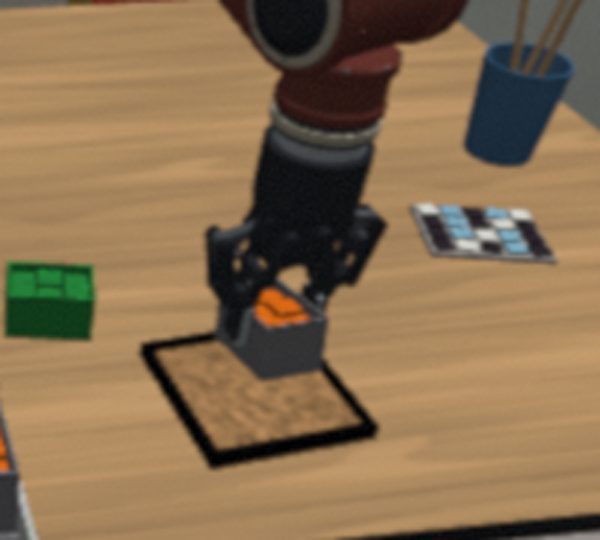

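The bin hangs over the tray at crop (275,330), upright with its far end up. Next I'll lower it near the floor, then ease it down with a light grip so that it swings flat.

Call:
send_rows --targets '[{"x": 0,"y": 0,"z": -10,"spin": 0,"fingers": 0.3},{"x": 0,"y": 0,"z": -10,"spin": 0,"fingers": 0.3},{"x": 0,"y": 0,"z": -7,"spin": 0,"fingers": 0.3},{"x": 0,"y": 0,"z": -4,"spin": 0,"fingers": 0.3},{"x": 0,"y": 0,"z": 0,"spin": 0,"fingers": 0.3}]' --grip_force 20

```text
time_s: 6.55
eef_pos: [475.2, 270.0, 33.1]
eef_rot: [-0.001, -0.049, 0.999, -0.0]
contact_force: [0.5, 0.4, -3.0]
grip_width: 0.601
gripper_force: 44.1
```

Call:
send_rows --targets '[{"x": 0,"y": 0,"z": -2,"spin": 0,"fingers": 0.3},{"x": 0,"y": 0,"z": -2,"spin": 0,"fingers": 0.3},{"x": 0,"y": 0,"z": -1,"spin": 0,"fingers": 0.3},{"x": 0,"y": 0,"z": -1,"spin": 0,"fingers": 0.3},{"x": 0,"y": 0,"z": 0,"spin": 0,"fingers": 0.3}]'

```text
time_s: 7.05
eef_pos: [476.1, 270.4, 28.7]
eef_rot: [0.0, -0.049, 0.999, 0.0]
contact_force: [-0.2, -0.2, -1.5]
grip_width: 0.604
gripper_force: 44.4
```

Call:
send_rows --targets '[{"x": 0,"y": 0,"z": -1,"spin": 0,"fingers": 0.4},{"x": 0,"y": 0,"z": -1,"spin": 0,"fingers": 0.4},{"x": 0,"y": 0,"z": -0.5,"spin": 0,"fingers": 0.4},{"x": 0,"y": 0,"z": -0.5,"spin": 0,"fingers": 0.4},{"x": 0,"y": 0,"z": 0,"spin": 0,"fingers": 0.4}]' --grip_force 20

```text
time_s: 7.55
eef_pos: [477.3, 270.6, 27.5]
eef_rot: [0.001, -0.049, 0.999, 0.0]
contact_force: [-1.3, -2.4, 7.6]
grip_width: 0.603
gripper_force: 45.3
```

Call:
send_rows --targets '[{"x": 0,"y": 0,"z": 0,"spin": 0,"fingers": 0.58},{"x": 0,"y": 0,"z": -0.5,"spin": 0,"fingers": 0.58},{"x": 0,"y": 0,"z": -0.5,"spin": 0,"fingers": 0.58},{"x": 0,"y": 0,"z": -0.5,"spin": 0,"fingers": 0.58},{"x": 0,"y": 0,"z": 0,"spin": 0,"fingers": 0.58}]' --grip_force 20

```text
time_s: 8.05
eef_pos: [478.2, 270.7, 26.7]
eef_rot: [0.002, -0.049, 0.999, 0.0]
contact_force: [0.6, -2.5, 8.9]
grip_width: 0.598
gripper_force: 45.6
```

Call:
send_rows --targets '[{"x": 0,"y": 0,"z": -1,"spin": 0,"fingers": 0.6},{"x": 0,"y": 0,"z": -1,"spin": 0,"fingers": 0.6},{"x": 0,"y": 0,"z": -1,"spin": 0,"fingers": 0.6},{"x": 0,"y": 0,"z": 0,"spin": 0,"fingers": 0.6},{"x": 0,"y": 0,"z": 0,"spin": 0,"fingers": 0.6}]' --grip_force 20

```text
time_s: 8.55
eef_pos: [480.1, 271.0, 24.9]
eef_rot: [0.004, -0.049, 0.999, 0.0]
contact_force: [2.9, -3.0, 10.4]
grip_width: 0.601
gripper_force: 45.8
```

```bash
python3 - <<'E'
from h import *
a=optics.snapshot("scene")
save(a,"c5.png",(350,130,490,250),5)
o=sensors.get_obs();print(o["time_s"],o["eef_pos"],o["eef_rot"],o["contact_force"],o["wrist_torque"],o["grip_width"],o["gripper_force"])
E
```

```text
8.6 [480.03868191 270.95614228  24.87970815] [ 4.14906768e-03 -4.90826490e-02  9.98786031e-01  3.78880467e-04] [ 3.46094496 -2.81007168  9.56722592] [-0.5463193   0.01633207  0.01503638] 0.6035166607343816 45.819164514541626
```

View pics/c5.png

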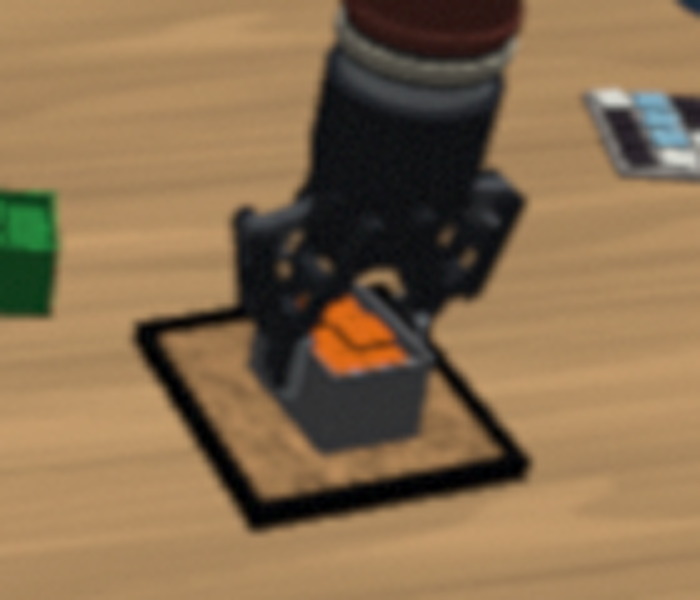

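Call:
send_rows --targets '[{"x": 0,"y": 0,"z": -1,"spin": 0,"fingers": 0.6},{"x": 0,"y": 0,"z": -1,"spin": 0,"fingers": 0.6},{"x": 0,"y": 0,"z": -1,"spin": 0,"fingers": 0.6},{"x": 0,"y": 0,"z": 0,"spin": 0,"fingers": 0.6},{"x": 0,"y": 0,"z": 0,"spin": 0,"fingers": 0.6}]'

```text
time_s: 9.1
eef_pos: [481.7, 271.1, 23.1]
eef_rot: [0.006, -0.049, 0.999, 0.001]
contact_force: [4.2, -4.3, 12.8]
grip_width: 0.604
gripper_force: 46.5
```

Call:
send_rows --targets '[{"x": 0,"y": 0,"z": -1,"spin": 0,"fingers": 0.6},{"x": 0,"y": 0,"z": -1,"spin": 0,"fingers": 0.6},{"x": 0,"y": 0,"z": -0.5,"spin": 0,"fingers": 0.6},{"x": 0,"y": 0,"z": 0,"spin": 0,"fingers": 0.6},{"x": 0,"y": 0,"z": 0,"spin": 0,"fingers": 0.6}]'

```text
time_s: 9.6
eef_pos: [482.9, 271.3, 21.5]
eef_rot: [0.007, -0.049, 0.999, 0.001]
contact_force: [5.6, -4.3, 15.0]
grip_width: 0.603
gripper_force: 46.9
```

The TCP path (+6 mm in x, -6.5 mm in z) matches a 10° swing about the bin's front edge, so the bin should now be flat. I'll relieve the press and release.

Call:
send_rows --targets '[{"x": 2,"y": 0,"z": 1.5,"spin": 0,"fingers": 0.6},{"x": 2,"y": 0,"z": 1.5,"spin": 0,"fingers": 0.6},{"x": 1,"y": 0,"z": 1,"spin": 0,"fingers": 0.6},{"x": 0,"y": 0,"z": 0,"spin": 0,"fingers": 0.6},{"x": 0,"y": 0,"z": 0,"spin": 0,"fingers": 0.6}]'

```text
time_s: 10.1
eef_pos: [483.1, 271.2, 21.2]
eef_rot: [0.002, -0.049, 0.999, 0.001]
contact_force: [2.5, -0.1, 7.7]
grip_width: 0.6
gripper_force: 45.8
```

Call:
send_rows --targets '[{"x": 1,"y": 0,"z": 1.5,"spin": 0,"fingers": 0.6},{"x": 0.5,"y": 0,"z": 1,"spin": 0,"fingers": 0.61},{"x": 0,"y": 0,"z": 0,"spin": 0,"fingers": 0.62},{"x": 0,"y": 0,"z": 0,"spin": 0,"fingers": 0.63},{"x": 0,"y": 0,"z": 0,"spin": 0,"fingers": 0.65}]'

```text
time_s: 10.6
eef_pos: [481.9, 270.1, 21.2]
eef_rot: [-0.001, -0.049, 0.999, -0.0]
contact_force: [1.0, -0.1, -0.6]
grip_width: 0.65
gripper_force: 0.0
```

Call:
send_rows --targets '[{"x": 0,"y": 0,"z": 0,"spin": 0,"fingers": 0.68},{"x": 0,"y": 0,"z": 0,"spin": 0,"fingers": 0.72},{"x": 0,"y": 0,"z": 0,"spin": 0,"fingers": 0.78},{"x": 0,"y": 0,"z": 0,"spin": 0,"fingers": 0.84},{"x": 0,"y": 0,"z": 0,"spin": 0,"fingers": 0.85}]'

```text
time_s: 11.1
eef_pos: [482.5, 270.3, 21.8]
eef_rot: [0.0, -0.049, 0.999, -0.0]
contact_force: [0.2, -0.5, -0.2]
grip_width: 0.85
gripper_force: 0.0
```

Released cleanly. I'll rise straight up and back away.

Call:
send_rows --targets '[{"x": 0,"y": 0,"z": 10,"spin": 0,"fingers": 0.85},{"x": 0,"y": 0,"z": 20,"spin": 0,"fingers": 0.85},{"x": 0,"y": 0,"z": 30,"spin": 0,"fingers": 0.85},{"x": 0,"y": 0,"z": 40,"spin": 0,"fingers": 0.85},{"x": 0,"y": 0,"z": 40,"spin": 0,"fingers": 0.85}]'

```text
time_s: 11.6
eef_pos: [482.0, 270.2, 163.6]
eef_rot: [-0.0, -0.049, 0.999, -0.0]
contact_force: [0.5, 0.8, 0.5]
grip_width: 0.848
gripper_force: 0.0
```

Call:
send_rows --targets '[{"x": -15,"y": 35,"z": 15,"spin": 0,"fingers": 0.85},{"x": -20,"y": 40,"z": 10,"spin": 0,"fingers": 0.85},{"x": -20,"y": 40,"z": 0,"spin": 0,"fingers": 0.85},{"x": -20,"y": 40,"z": 0,"spin": 0,"fingers": 0.85},{"x": -10,"y": 20,"z": 0,"spin": 0,"fingers": 0.85}]'

```text
time_s: 12.1
eef_pos: [395.7, 448.0, 188.1]
eef_rot: [0.0, -0.05, 0.999, 0.001]
contact_force: [-0.2, -0.0, -0.5]
grip_width: 0.851
gripper_force: 0.0
```

```bash
python3 - <<'E'
from h import *
a=optics.snapshot("scene");b=optics.snapshot("top")
pa=np.array(a["pixels"])[170:280,290:480,::-1];pb=np.array(b["pixels"])[70:270,160:360,::-1]
pa=cv2.resize(pa,None,fx=2.2,fy=2.2);pb=cv2.resize(pb,None,fx=1.8,fy=1.8);h=max(len(pa),len(pb))
cv2.imwrite("pics/c6.png",np.hstack([cv2.copyMakeBorder(p,0,h-len(p),0,6,0) for p in(pa,pb)]))
c={}
for n,s,(x0,y0,x1,y1) in(("s",a,(370,180,460,235)),("t",b,(178,168,242,234))):
    hsv=cv2.cvtColor(np.array(s["pixels"]),cv2.COLOR_RGB2HSV)[y0:y1,x0:x1]
    m=((hsv[...,0]>=4)&(hsv[...,0]<=16)&(hsv[...,1]>215)&(hsv[...,2]>120)).astype(np.uint8)
    m=cv2.morphologyEx(m,cv2.MORPH_CLOSE,np.ones((3,3)))
    k,l,st,ce=cv2.connectedComponentsWithStats(m);i=1+np.argmax(st[1:,4]);c[n]=ce[i]+[x0,y0]
    r=cv2.minAreaRect(np.argwhere(l==i)[:,::-1].astype(np.float32));print(n,c[n],st[i],r)
print(tri(a,c["s"],b,c["t"]))
E
```

```text
s [418.18396226 197.88679245] [ 37  11  23  16 212] ((47.75, 17.75), (24.748737335205078, 11.31370735168457), 45.0)
t [204.65748031 196.6515748 ] [ 18  14  19  30 508] ((26.622413635253906, 28.581035614013672), (28.8325138092041, 17.616605758666992), 86.633544921875)
(array([477.44438512, 269.83577306,  49.66081529]), [np.float64(1.028639374710681), np.float64(1.0286393747106737)])
```

View pics/c6.png

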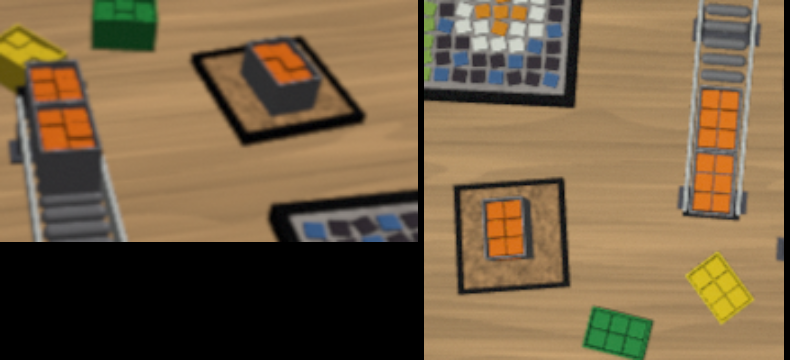

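The bin stands flat in the middle of the tray, at top crop (507,228), with its tile tops at z ≈ 50 as expected. The next bin sits at the stop at (712,185), and the arm is clear.

```bash
python3 -c "
from h import *
print(sign_off())"
```

```text
the job is handed in; nothing more can be done
None
```

The front orange bin is upright and flat on the tray floor with its tiles in it, the next orange bin has rolled to the stop, and the job was handed in at about 12 s with the arm clear (no verdict was returned).

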